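# Gauge a sunglass lens on its support cup

### The job

Set the round lens carrier gently on the support cup, spigot down, so that it sits seated and level, and let go of it. Then take the lens gauge out of its stand and hold it upright on the lens, its foot centred on the small ring mark and lying along the marked line, pressed lightly so that the sprung plunger is about halfway in. Finish while still holding the gauge there, steady, and leave the case, the bottle and the jar where they are.

Things in the scene. Friction and masses are not known exactly. Their poses are not given: they have to be found in the camera images.
- lens: Lens carrier, loose, about 60 g: grey plastic disc 56 mm across, 10 mm thick, dark lens flush in its flat top; below a centred spigot 32 mm across, 4 mm deep. Starts on the counter on its spigot (disc edge 4 to 14 mm up), any yaw. Grasp across the diameter from above. Origin: centre of the spigot's underside; z up, top at z = 14 mm. Seated: origin 4 mm below the rim.
- lens_spot (a point): The marked spot on the carrier's top: a white ring 10 mm across at the middle of a white line 40 mm long, 2.5 mm wide, that passes 8 mm off the centre (in the carrier's frame at 0, 8, 14 mm). Axes are the carrier's: x along the line, z out of the top.
- cup: Support cup, fixed: upright round aluminium cup 48 mm outside, 40 mm inside, open at the top, on a dark round foot 88 mm across and 8 mm high. Rim 50 mm above the counter; the spigot enters with 4 mm clearance all round and the disc overhangs the cup by 4 mm all round. Origin: centre of the foot's underside.
- cup_rim (a point): Centre of the cup's mouth, at rim height, 50 mm above the counter; z up.
- gauge: Lens gauge, loose, about 155 g, 134 mm tall, upright in its stand: black flat handle (30 mm in x, 14 mm in y, z 88 to 134 mm), round dial body (48 mm across, 18 mm thick in y, centre z 67 mm), shoulder plate 36 x 26 mm (underside z 40 mm), stem 20 x 10 mm (down to z 14 mm), sprung plunger with foot. Origin: centre of the foot's underside, plunger out; z up, x along the foot.
- handle (a point): Grip point on the gauge's axis in the handle, z = 118 mm of the gauge, 16 mm below its top. Axes are the gauge's: pinch from above across the 14 mm thickness (y).
- foot (a point): Centre of the underside of the gauge's foot, a flat steel bar 20 mm long (x) and 5 mm wide (y), 4 mm high, at the end of the plunger; it moves up with the plunger. Axes are the gauge's.
- plunger (a joint): How far the plunger is pushed into the gauge, m: 0 fully out, 0.008 fully in (halfway is 0.004). Spring: about 1.2 N to start it, 3.6 N at halfway, 6 N fully in; the gauge's own weight does not push it halfway.
- stand: Gauge stand, fixed: grey block 50 x 36 mm, 46 mm high, with a pocket 26 x 16 mm, on a dark plate 76 x 60 x 4 mm. The gauge's shoulder lies on its top, stem and foot hang in the pocket (gauge origin 6 mm above the counter, 3 mm play); lift at least 45 mm straight up to clear. Origin: centre of its underside; yaw as the gauge's at the start.
- case: Bystander: black spectacle case 60 x 160 x 40 mm, loose, beyond the work. Origin: centre of its underside.
- bottle: Bystander: white bottle 52 mm in diameter, 140 mm tall, loose, to the far left. Origin: centre of its underside.
- jar: Bystander: small glass jar 60 mm in diameter, 60 mm tall, with a metal cap, loose, beyond the work on the left. Origin: centre of its underside.

How it is judged:
By the outcome, as a careful person would: the job done as asked, in the order asked, and still so for the second after the job is handed in, while the arm keeps its last pose, push and grip.
It also fails if it takes over 58 s, if anything falls off the work surface, if the arm or the gripper's body presses on something with over 40 N, if the wrist force passes 120 N, or if a joint passes its speed limit or range.

### The arm

A 6-joint arm with a two-finger parallel gripper is mounted at the origin on the work surface. World frame = base frame: x ahead of the robot, y to its left, z up, the work surface at z = 0. Lengths are in m, angles in rad, forces in N, time in s.
With the tool pointing down it reaches from about 0.35 to 0.875 m from the base axis. Payload 4.2 kg.
Tool frame: the origin (TCP) lies between the finger pads; the fingertips stand 25 mm ahead of it and the grasp point (between the pads) lies 6 mm ahead of it; z points along the fingers, y is the line along which they close (so a half turn about z gives the same grasp; the last joint's range is limited). The gripper opens to 87 mm and grips with 3 to 60 N. Pads are 19 mm wide; open, the fingers measure 117 mm over their backs; the gripper's body (75 mm by 190 mm) begins 51 mm behind the grasp point.
Start: joints at [1.392, 0.385, 0.008, 0, -1.194, -0.259], TCP at [0.265, 0.566, 0.248] pointing down, gripper open.
Joint ranges: [-3.14, 3.14], [-1.21, 2.06], [-1.07, 1.41], [-3.16, 2.05], [-2.99, -0.16], [-3.1, 3.1]. Speed limits (rad/s): [2.79, 2.79, 3.14, 3.14, 3.14, 3.14].

### API

Orientations are given as a 3x3 rotation matrix whose columns are the frame's x, y, z axes.
In Python, from workcell import env, imaging, ticket gives the robot as it stands.
- The arm moves only by the shell command python3 -m handwheel 'ROWS' [FORCE]. ROWS is text: rows parted by semicolons, each of 5 numbers parted by spaces: the opening, from 0 (shut) to 1 (fully open), then the shift along the tool's x, y, z in m, then the turn about the tool's z in degrees. In form: gripper dx dy dz yaw; .... A call has 1 to 5 rows; each row is the pose to reach, as a shift and turn from the pose commanded when the call began, along the tool's axes at that moment; what a row does not reach only later rows make up. A row lasts 1/8 s, in which the tool goes at most 62.5 mm and 10.7 degrees, less where a joint would pass 70% of its speed; a pose out of reach is approached as far as the arm can. A call with a gripper value outside its range is refused whole. The fingers move at their own pace and stop on an object; FORCE is the grip in N (left out, the last holds). Time passes only in rows, so rows that repeat a pose let the fingers close. It gives the time, the measured TCP pose, the force, the opening and the grip force at its end, in the units of the state.
- env.state(): the state, without advancing time (a new reading comes with each control period).
- imaging.capture(name): name is "scene" or "top" or "wrist"; returns (picture, depth): 420x560x3 uint8, red, green, blue; 420x560 float32, m along the optical axis (not along the pixel's ray), 0 where there is no reading.
- imaging.camera_params(name): a dict with "fovy" (degrees; the focal length in pixels is half the picture's height over the tangent of half this angle, whatever the lens; pixels are square), "cx", "cy" (the principal point, pixels), "D" ([k1, k2, p1, p2, k3] as OpenCV has them; the pictures are not rectified), "rvec" (rotation vector, rad) and "tvec" (3), from world to camera coordinates, as OpenCV has them. Camera axes: x right, y down, z forward; pixel columns grow to the right and rows downward; lengths in m; the calibration is good to about 2 mm. A picture is of the moment at which its call begins: read the wrist's pose just before it. camera_params takes no time and is no camera call; for the wrist camera it gives the pose at the moment of the call.
- ticket.sign_off(): hands the job in; it is judged then, once.
The state is a dict: "time": time; "q": joint angles; "joint_velocities": joint speeds; "joint_torque": joint torques, N m; "ee_pos": TCP position; "tcp_rot": TCP orientation; "contact_force": force on the tool from outside, world axes, zero at the start; "torque": the same for the moment, N m; "opening": finger opening in m; "grip_force": force on a finger pad.
Only numpy, scipy, OpenCV 4.12 (cv2) and the standard library are available. Lean on these libraries where they do the work, as an engineer would, in place of code of your own. Each camera call takes 0.05 s, during which the arm holds its last target. There are 200 camera calls.

## Working session

There is one attempt and no reset: what is moved stays moved. The work goes in short steps, Python scripts to look and compute and a shell command to move; the robot and the scene stay as the last step left them, time stands still between calls to the robot, and variables do not carry over. Pictures are saved under pics/ and viewed, at most 10 in all, crops included, and the job is handed in when it is done.

```bash
mkdir -p pics; ls; cat > h.py <<'E'
import numpy as np, cv2
from workcell import env, imaging, ticket
def cam(n):
    p=imaging.camera_params(n); f=210/np.tan(np.radians(p["fovy"])/2)
    K=np.array([[f,0,p["cx"]],[0,f,p["cy"]],[0,0,1]]); R=cv2.Rodrigues(np.array(p["rvec"],float))[0]
    return K,np.array(p["D"],float),R,np.array(p["tvec"],float).ravel()
def rays(c,px):
    K,D,R,t=c; u=cv2.undistortPoints(np.array(px,float).reshape(-1,1,2),K,D).reshape(-1,2)
    return -R.T@t, np.c_[u,np.ones(len(u))]@R
def onplane(c,px,z):
    o,d=rays(c,px); return o+d*((z-o[2])/d[:,2])[:,None]
def cloud(c,depth):
    v,u=np.mgrid[0:420,0:560]; K,D,R,t=c
    o,d=rays(c,np.c_[u.ravel(),v.ravel()]); return (o+d*depth.reshape(-1,1)).reshape(420,560,3)
def tri(obs):
    A=np.zeros((3,3));b=np.zeros(3)
    for c,p in obs:
        o,d=rays(c,[p]); d=d[0]/np.linalg.norm(d[0]); M=np.eye(3)-np.outer(d,d); A+=M;b+=M@o
    return np.linalg.solve(A,b)
def proj(c,P):
    K,D,R,t=c; return cv2.projectPoints(np.array(P,float).reshape(-1,3),cv2.Rodrigues(R)[0],t,K,D)[0].reshape(-1,2)
E
python3 - <<'E'
from h import *
for n in ("scene","top","wrist"):
    c=cam(n); im,d=imaging.capture(n); cv2.imwrite(f"pics/{n}0.png",im[...,::-1]); np.savez(f"{n}0.npz",im=im,d=d,K=c[0],D=c[1],R=c[2],t=c[3])
    print(n,-c[2].T@c[3],c[2][2],c[0][0,0],c[1])
s=env.state(); print(s)
a=[cv2.imread(f"pics/{n}0.png") for n in("top","scene","wrist")]
cv2.imwrite("pics/a.png",a[0])
E
```

```text
pics
scene [ 0.99981552 -0.46610759  0.83154851] [-0.44059051  0.54734569 -0.71154248] 389.6817936945068 [0.02265652 0.         0.         0.         0.        ]
top [0.36582001 0.10331991 1.42276754] [ 0.14234762 -0.00457141 -0.98980617] 511.85384568366266 [0.0662674 0.        0.        0.        0.       ]
wrist [0.341157   0.5290261  0.38361372] [-0.27893721  0.12888505 -0.95162108] 315.2621568300733 [-0.02577966  0.          0.          0.          0.        ]
{'time': 0.15, 'q': array([ 1.39161246e+00,  3.85374329e-01,  6.95247117e-03, -3.73880784e-04,
       -1.19403234e+00, -2.58582078e-01]), 'joint_velocities': array([ 0.00092134, -0.00212237,  0.00367389,  0.00031702,  0.00133728,
        0.00028792]), 'joint_torque': array([-8.57483046e-04, -3.91052771e+01,  1.87585723e+01,  4.22233522e+00,
        1.23823568e-02, -1.33639433e-04]), 'ee_pos': array([0.26476159, 0.56568719, 0.24671598]), 'tcp_rot': array([[ 9.05642561e-01, -4.24041442e-01, -6.37562347e-04],
       [-4.24041913e-01, -9.05641206e-01, -1.56933861e-03],
       [ 8.80618764e-05,  1.69161300e-03, -9.99998565e-01]]), 'contact_force': array([ 0.49112934, -0.14939993, -0.33515729]), 'torque': array([ 0.02267016,  0.00563113, -0.00425209]), 'grip_force': 0.0, 'opening': 0.08710909216837494}
```

View pics/top0.png

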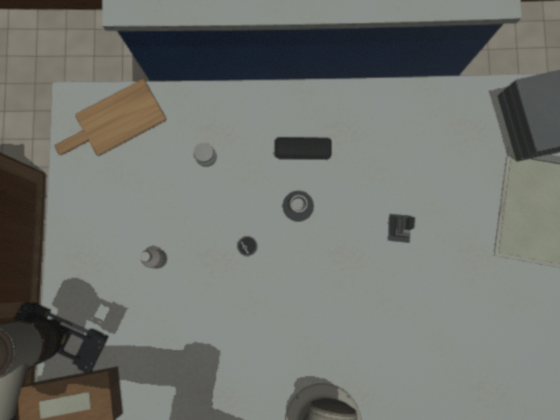

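View pics/scene0.png

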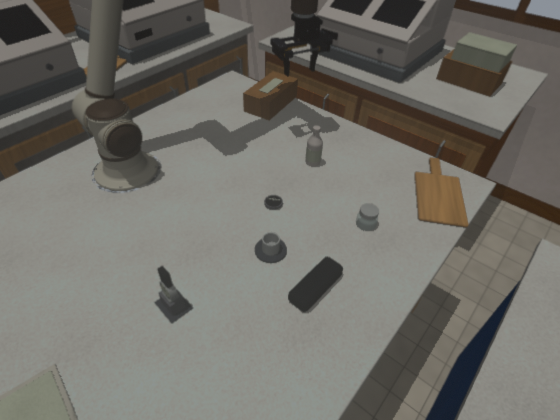

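Top view: lens at about (247,246), cup (298,205), stand (401,228) with the gauge leaning out of nadir at (407,224), case (303,148), jar (204,154), bottle (152,257). The scene view shows lens at (274,202), cup (270,245) and gauge handle (167,278).

```bash
python3 - <<'E'
from h import *
L=lambda n:(lambda z:(z["im"],z["d"],(z["K"],z["D"],z["R"],z["t"])))(np.load(n+"0.npz"))
ti,td,tc=L("top"); si,sd,sc=L("scene")
P=cloud(tc,td); S=cloud(sc,sd)
def blob(im,roi,thr):
    x0,y0,x1,y1=roi; g=cv2.cvtColor(im,cv2.COLOR_RGB2GRAY)[y0:y1,x0:x1]
    m=(g<thr).astype(np.uint8); n,l,st,ce=cv2.connectedComponentsWithStats(m); k=1+np.argmax(st[1:,4])
    cn=max(cv2.findContours((l==k).astype(np.uint8),0,1)[0],key=len); return ce[k]+[x0,y0],st[k],cv2.minAreaRect(cn)
for nm,roi,rs in(("lens",(230,230,264,262),(258,190,292,214)),("cup",(278,186,318,224),(248,232,292,265))):
    for im,r,c in((ti,roi,tc),(si,rs,sc)):
        b=blob(im,r,95); print(nm,b[0],b[1],onplane(c,[b[0]],.012)[0].round(4))
# depth clouds per object (z> thr)
for nm,(x0,x1,y0,y1) in dict(lens=(.38,.5,.12,.26),cup=(.45,.62,.0,.14),stand=(.4,.6,-.25,-.1)).items():
    for k,C in(("top",P),("scene",S)):
        m=(C[...,0]>x0)&(C[...,0]<x1)&(C[...,1]>y0)&(C[...,1]<y1)&(C[...,2]>.006)
        q=C[m]; print(nm,k,len(q), q.mean(0).round(3),q.min(0).round(3),q.max(0).round(3)) if len(q) else print(nm,k,0)
        if nm=="stand":
            h=q[q[:,2]>.1]; print("  handle",len(h),h.mean(0).round(4),cv2.minAreaRect((h[:,:2]*1000).astype(np.float32)))
            h=q[(q[:,2]>.004)&(q[:,2]<.055)]; print("  block",cv2.minAreaRect((h[:,:2]*1000).astype(np.float32)))
for k,C,p in(("top",P,(247,246)),("top",P,(298,205)),("top",P,(270,280)),("scene",S,(274,202)),("scene",S,(270,245)),("scene",S,(220,230)),("scene",S,(167,278))):print(k,p,C[p[1],p[0]].round(3))
E
```

```text
lens [246.77627119 245.63050847] [  7   6  20  20 295] [0.4668 0.1966 0.012 ]
lens [273.14414414 202.32882883] [  6   5  19  15 222] [0.4709 0.1932 0.012 ]
cup [297.38085938 206.7265625 ] [  4   5  32  31 512] [0.5726 0.0549 0.012 ]
cup [270.43327239 251.69469835] [  7   8  32  23 547] [0.5872 0.0428 0.012 ]
lens top 343 [0.463 0.196 0.013] [0.384 0.132 0.006] [0.494 0.254 0.023]
lens scene 221 [0.47  0.194 0.015] [0.435 0.156 0.006] [0.496 0.225 0.019]
cup top 637 [0.572 0.054 0.017] [0.455 0.001 0.006] [0.618 0.137 0.058]
cup scene 716 [0.582 0.047 0.022] [0.452 0.01  0.006] [0.62  0.119 0.055]
stand top 482 [ 0.505 -0.212  0.062] [ 0.4   -0.249  0.006] [ 0.593 -0.106  0.143]
  handle 111 [ 0.5086 -0.2233  0.1303] ((509.25701904296875, -225.1746063232422), (14.858803749084473, 29.199975967407227), 80.10548400878906)
  block ((497.25006103515625, -177.04986572265625), (190.4398193359375, 140.2026824951172), 1.3489927053451538)
stand scene 775 [ 0.522 -0.231  0.068] [ 0.48  -0.249  0.006] [ 0.57  -0.1    0.144]
  handle 190 [ 0.5166 -0.2292  0.1283] ((512.2308349609375, -227.1096649169922), (14.459371566772461, 30.449195861816406), 82.37896728515625)
  block ((525.2244262695312, -175.31991577148438), (148.33677673339844, 88.83727264404297), 89.08270263671875)
top (247, 246) [0.466 0.196 0.015]
top (298, 205) [0.577 0.053 0.017]
top (270, 280) [0.372 0.134 0.004]
scene (274, 202) [0.473 0.194 0.014]
scene (270, 245) [0.592 0.034 0.052]
scene (220, 230) [ 0.421  0.017 -0.001]
scene (167, 278) [ 0.526 -0.231  0.131]
```

Coarse positions agree within about 5 mm between views: lens (0.468,0.195), cup (0.578,0.052), gauge (0.511,-0.226, tall ~0.14), so move the wrist camera over the lens.

```bash
python3 -m handwheel '1 .05 .036 .01 0; 1 .1 .072 .02 0; 1 .15 .108 .03 0; 1 .2 .144 .04 0; 1 .244 .178 .05 0'; python3 -m handwheel '1 .05 .036 .01 0; 1 .097 .072 .02 0; 1 .097 .072 .02 0; 1 .097 .072 .02 0'
cat >> h.py <<'E'
def snap(n,name):
    c=cam(n); im,d=imaging.capture(n); cv2.imwrite(f"pics/{name}.png",im[...,::-1]); np.savez(f"{name}.npz",im=im,d=d,K=c[0],D=c[1],R=c[2],t=c[3]); return im,d,c
def load(name): z=np.load(name+".npz"); return z["im"],z["d"],(z["K"],z["D"],z["R"],z["t"])
E
python3 -c "
from h import *
s=env.state();print(s['time'],s['ee_pos'],s['tcp_rot'].round(4))
snap('wrist','w1')"
```

```text
time: 0.78
ee_pos: [0.411, 0.2994, 0.1972]
tcp_rot: [[0.906, -0.424, 0.0], [-0.424, -0.906, -0.0], [0.0, 0.0, -1.0]]
contact_force: [0.6, 0.5, 0.2]
opening: 0.087
grip_force: 0.0
time: 1.27
ee_pos: [0.4679, 0.195, 0.1775]
tcp_rot: [[0.905, -0.425, -0.0], [-0.425, -0.905, 0.0], [-0.0, -0.0, -1.0]]
contact_force: [0.4, 0.0, -0.1]
opening: 0.0871
grip_force: 0.0
1.275 [0.46789491 0.1949696  0.17751248] [[ 0.9054 -0.4246 -0.    ]
 [-0.4246 -0.9054  0.    ]
 [-0.     -0.     -1.    ]]
```

View pics/w1.png

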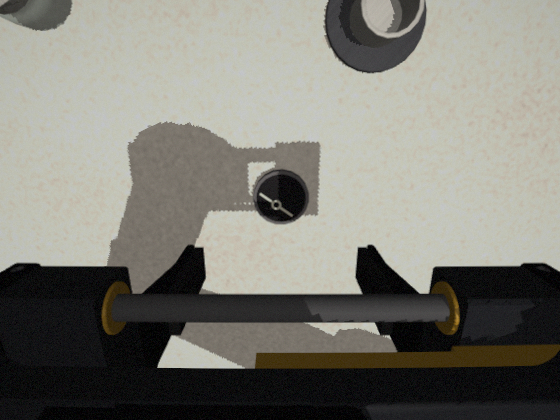

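Wrist view 1: disc centre near (281,196), ring near (277,205), line from about (260,194) to (293,216); cup at (375,25) partly cut off. A shifted second view will hold both lens and cup.

```bash
python3 -m handwheel '1 .03 .03 0 0; 1 .06 .05 0 0; 1 .06 .05 0 0;1 .06 .05 0 0' | head -2
cat > lens.py <<'E'
from h import *
def disc(name,z=.014,guess=None,thr=60):
    im,d,c=load(name); g=cv2.cvtColor(im,cv2.COLOR_RGB2GRAY); C=cloud(c,d)
    near=np.hypot(C[...,0]-guess[0],C[...,1]-guess[1])<.036
    m=((g<thr)&near).astype(np.uint8); n,l,st,ce=cv2.connectedComponentsWithStats(m); k=1+np.argmax(st[1:,4])
    m=cv2.morphologyEx((l==k).astype(np.uint8),cv2.MORPH_CLOSE,np.ones((9,9)))
    cn=max(cv2.findContours(m,0,1)[0],key=len); e=cv2.fitEllipse(cn)
    e2=cv2.minEnclosingCircle(onplane(c,cn.reshape(-1,2),z)[:,:2].astype(np.float32)*1000)
    inner=cv2.erode(m,np.ones((7,7))); w=((g>110)&(inner>0)); v,u=np.where(w)
    Q=onplane(c,np.c_[u,v],z)[:,:2]; mu=Q.mean(0); U,s,V=np.linalg.svd(Q-mu)
    # line axis; extent
    t=(Q-mu)@V[0]; mid=mu+V[0]*(t.max()+t.min())/2
    return c,e,e2,len(u),mu,mid,V[0],t.max()-t.min(),np.c_[u,v].mean(0)
E
python3 - <<'E'
from lens import *
snap('wrist','w2'); s=env.state(); print(s['ee_pos'])
r=[disc(n,guess=(.468,.195)) for n in("w1","w2")]
for a in r: print(a[1],a[2],a[3:],onplane(a[0],[a[1][0]],.014).round(4))
print("tri disc",tri([(a[0],a[1][0]) for a in r]),"tri mark",tri([(a[0],a[8]) for a in r]))
for n in("w1","w2"):
    im,d,c=load(n);C=cloud(c,d); q=C[(np.hypot(C[...,0]-.468,C[...,1]-.195)<.04)]
    print(n,np.percentile(q[:,2],[5,50,90,95]).round(4)); q=q[(q[:,2]>.009)&(q[:,2]<.03)]; print(len(q),cv2.minEnclosingCircle((q[:,:2]*1000).astype(np.float32)),q.mean(0))
E
```

```text
time: 1.82
ee_pos: [0.5007, 0.1256, 0.1777]
[0.50056188 0.12565001 0.17766015]Traceback (most recent call last):
  File "<stdin>", line 3, in <module>
  File "lens.py", line 10, in disc
    Q=onplane(c,np.c_[u,v],z)[:,:2]; mu=Q.mean(0); U,s,V=np.linalg.svd(Q-mu)
      ~~~~~~~^^^^^^^^^^^^^^^^
  File "h.py", line 11, in onplane
    o,d=rays(c,px); return o+d*((z-o[2])/d[:,2])[:,None]
        ~~~~^^^^^^
  File "h.py", line 8, in rays
    K,D,R,t=c; u=cv2.undistortPoints(np.array(px,float).reshape(-1,1,2),K,D).reshape(-1,2)
                 ~~~~~~~~~~~~~~~~~~~^^^^^^^^^^^^^^^^^^^^^^^^^^^^^^^^^^^^^^^^
cv2.error: OpenCV(4.12.0) /io/opencv/modules/calib3d/src/undistort.dispatch.cpp:347: error: (-215:Assertion failed) CV_IS_MAT(_src) && CV_IS_MAT(_dst) && (_src->rows == 1 || _src->cols == 1) && (_dst->rows == 1 || _dst->cols == 1) && _src->cols + _src->rows - 1 == _dst->rows + _dst->cols - 1 && (CV_MAT_TYPE(_src->type) == CV_32FC2 || CV_MAT_TYPE(_src->type) == CV_64FC2) && (CV_MAT_TYPE(_dst->type) == CV_32FC2 || CV_MAT_TYPE(_dst->type) == CV_64FC2) in function 'cvUndistortPointsInternal'
```

View pics/w2.png

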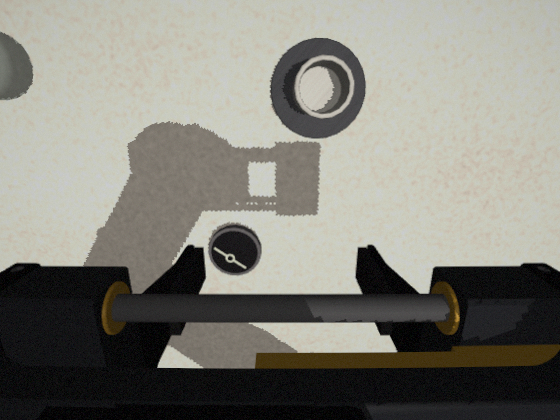

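Wrist view 2: lens at (235,249) with its ring at (230,258), cup rim centred near (324,86), foot ring near (318,88).

```bash
cat > lens.py <<'E'
from h import *
def disc(name,z=.014,guess=None,thr=100,R=.034):
    im,d,c=load(name); g=cv2.cvtColor(im,cv2.COLOR_RGB2GRAY); v,u=np.mgrid[0:420,0:560]
    W=onplane(c,np.c_[u.ravel(),v.ravel()],z)[:,:2].reshape(420,560,2)
    near=np.hypot(*(W-np.array(guess)).transpose(2,0,1))<R
    m=cv2.morphologyEx(((g<thr)&near).astype(np.uint8),cv2.MORPH_CLOSE,np.ones((9,9)))
    m=cv2.morphologyEx(m,cv2.MORPH_OPEN,np.ones((9,9)))
    cn=max(cv2.findContours(m,0,1)[0],key=cv2.contourArea); e=cv2.fitEllipse(cn)
    inner=np.zeros_like(m); cv2.ellipse(inner,(e[0],(e[1][0]*.84,e[1][1]*.84),e[2]),1,-1)
    w=(g>110)&(inner>0); Q=W[w]; mu=Q.mean(0); s,V=np.linalg.eigh(np.cov(Q.T)); ax=V[:,1]; t=(Q-mu)@ax
    p=np.argwhere(w)[:,::-1]
    out=dict(c=c,e=e,ctr=onplane(c,[e[0]],z)[0],dia=np.array(e[1]),n=len(Q),mu=mu,mid=mu+ax*(t.max()+t.min())/2,ax=np.degrees(np.arctan2(ax[1],ax[0]))%180,len=t.max()-t.min(),mpx=p.mean(0))
    cnw=onplane(c,cn.reshape(-1,2),z)[:,:2]; out["wd"]=cv2.fitEllipse((cnw*1000).astype(np.float32))
    return out
E
python3 - <<'E'
from lens import *
r=[disc(n,guess=(.468,.195)) for n in("w1","w2")]
for a in r: print({k:v for k,v in a.items() if k!='c'})
print("tri disc",tri([(a['c'],a['e'][0]) for a in r]),"tri mark",tri([(a['c'],a['mpx']) for a in r]))
im,d,c=load("w2"); g=cv2.cvtColor(im,cv2.COLOR_RGB2GRAY)
# cup foot (dark) outline and bright rim outline
roi=np.zeros_like(g); roi[25:150,255:380]=1
m=cv2.morphologyEx(((g<150)&(roi>0)).astype(np.uint8),cv2.MORPH_CLOSE,np.ones((5,5)))
l,lab,st,ce=cv2.connectedComponentsWithStats(m); print(st[1:])
cn=max(cv2.findContours(m,0,1)[0],key=cv2.contourArea); cn=cv2.convexHull(cn); e=cv2.fitEllipse(cn)
print("foot",e,onplane(c,[e[0]],.008),cv2.fitEllipse((onplane(c,cn.reshape(-1,2),.008)[:,:2]*1000).astype(np.float32)))
C=cloud(c,d)
inr=np.zeros_like(g); cv2.circle(inr,(323,88),44,1,-1)
q=C[(inr>0)&(C[...,2]>.045)]; print("rim depth",len(q),np.percentile(q[:,2],[10,50,90]),cv2.fitEllipse(cv2.convexHull((q[:,:2]*1000).astype(np.float32))))
m=((g>170)&(inr>0)).astype(np.uint8); print("bright",m.sum())
cn=cv2.convexHull(np.argwhere(m)[:,::-1].astype(np.float32)); e=cv2.fitEllipse(cn)
print("rim",e,onplane(c,[e[0]],.05),cv2.fitEllipse((onplane(c,cn.reshape(-1,2),.05)[:,:2]*1000).astype(np.float32)))
cv2.imwrite("pics/c.png",cv2.resize(im[25:150,255:380,::-1],None,fx=4,fy=4))
E
```

```text
{'e': ((280.73175048828125, 195.78564453125), (53.61153793334961, 55.21442794799805), 100.31221008300781), 'ctr': array([0.46764254, 0.19348248, 0.014     ]), 'dia': array([53.61153793, 55.21442795]), 'n': 72, 'mu': array([0.46703839, 0.20506504]), 'mid': array([0.46174297, 0.2023323 ]), 'ax': np.float64(27.296348030636153), 'len': np.float64(0.03862163925325901), 'mpx': array([270.40277778, 201.04166667]), 'wd': ((466.9681091308594, 193.79067993164062), (54.51230239868164, 55.26612854003906), 89.82659149169922)}
{'e': ((232.66546630859375, 249.404052734375), (47.984317779541016, 56.71929168701172), 81.24173736572266), 'ctr': array([0.46876359, 0.19438906, 0.014     ]), 'dia': array([47.98431778, 56.71929169]), 'n': 125, 'mu': array([0.46198024, 0.20193749]), 'mid': array([0.46193615, 0.20191286]), 'ax': np.float64(29.19619774977545), 'len': np.float64(0.038048529617713364), 'mpx': array([229.288, 257.408]), 'wd': ((468.1392822265625, 194.7944793701172), (54.09830093383789, 60.873619079589844), 0.8006286025047302)}
tri disc [0.46873692 0.19353805 0.01575826] tri mark [0.46390914 0.20403782 0.01189051]
[[ 255   38  111  112 6798]]
foot ((306.8459167480469, 100.3226318359375), (98.98676300048828, 137.77627563476562), 37.86234664916992) [[0.57165306 0.06438177 0.008     ]] ((569.5782470703125, 66.43081665039062), (90.50830841064453, 123.01815795898438), 22.54747200012207)
rim depth 990 [0.04816991 0.04959116 0.0507152 ] ((576.3880615234375, 56.122650146484375), (46.68901824951172, 58.068790435791016), 175.1184844970703)
bright 1705
rim ((331.4578857421875, 88.56806945800781), (64.84254455566406, 74.10743713378906), 107.68890380859375) [[0.57231617 0.0465614  0.05      ]] ((571.65283203125, 46.72542953491211), (47.988006591796875, 58.98979187011719), 138.36038208007812)
```

View pics/c.png

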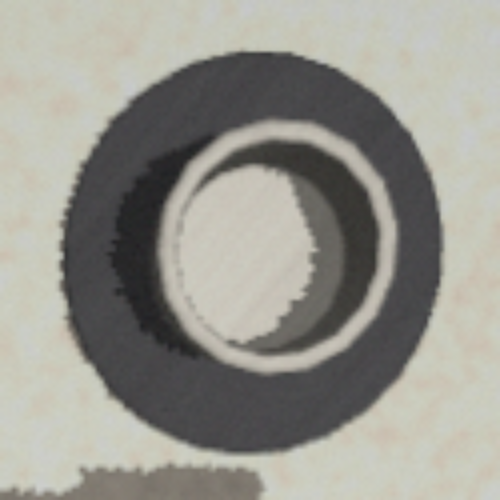

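The crop shows the rim ring from (158..398, 118..372) in crop pixels, i.e. centre about (324,86) in the picture, and the foot centred near (318,87.5). Refine the cup with tighter masks and work out the move.

```bash
python3 - <<'E'
from lens import *
im,d,c=load("w2"); g=cv2.cvtColor(im,cv2.COLOR_RGB2GRAY)
def ell(m,z):
    cn=cv2.convexHull(np.argwhere(m)[:,::-1].astype(np.float32)); e=cv2.fitEllipse(cn)
    w=cv2.fitEllipse((onplane(c,cn.reshape(-1,2),z)[:,:2]*1000).astype(np.float32)); return e[0],w
R=lambda x,y,r: cv2.circle(np.zeros_like(g),(x,y),r,1,-1)>0
print("rim",ell((g>150)&R(324,86,33),.05)); print("foot",ell((g<110)&R(318,88,51),.008))
c1=load("w1")[2]
ti,td,tc=load("top0") if 0 else (lambda z:(z["im"],z["d"],(z["K"],z["D"],z["R"],z["t"])))(np.load("top0.npz"))
print("foot/w2 in top", proj(tc,[[.576,.054,.05],[.576,.054,.008]]))
s=env.state(); print(np.degrees(s["q"]),s["ee_pos"]); R0=s["tcp_rot"]
print("to lens tool-axes",R0.T@(np.array([.467,.1945,.029])-s["ee_pos"]))
E
```

```text
rim ((324.0584716796875, 86.1071548461914), ((575.9074096679688, 51.390296936035156), (45.97041702270508, 46.32526779174805), 82.34830474853516))
foot ((317.4247131347656, 87.62370300292969), ((576.0811767578125, 51.89837646484375), (86.12995147705078, 87.12891387939453), 160.12745666503906))
foot/w2 in top [[298.10113653 203.43159761]
 [297.61328353 205.7153142 ]]
[ 3.21238807e+01  1.52314698e+01 -2.05312358e+01 -9.64704870e-03
 -5.42212037e+01  3.29119498e+01] [0.50056188 0.12565001 0.17766015]
to lens tool-axes [-0.05949488 -0.04820069  0.14867285]
```

Cup centre (0.576,0.0515): rim at z=0.05 and foot at 0.008 come out concentric, depth gives 0.0496. Go to the lens and grasp.

```bash
python3 -m handwheel '1 -.03 -.024 .01 0; 1 -.0595 -.048 .04 0; 1 -.0595 -.048 .08 0; 1 -.0595 -.048 .115 0; 1 -.0595 -.048 .135 0' | head -2;  python3 -m handwheel '1 0 0 .0135 0; 1 0 0 .0135 0; 1 0 0 .0135 0; .6 0 0 .0135 0; .6 0 0 .0135 0' 12; python3 -m handwheel '.4 0 0 0 0; .4 0 0 0 0; .4 0 0 0 0; .4 0 0 0 0' 12
```

```text
time: 2.5
ee_pos: [0.4661, 0.1939, 0.041]
time: 3.12
ee_pos: [0.4677, 0.1932, 0.0297]
tcp_rot: [[0.906, -0.424, 0.001], [-0.424, -0.906, 0.001], [0.001, -0.001, -1.0]]
contact_force: [-0.3, -0.6, 0.9]
opening: 0.0744
grip_force: 0.0
time: 3.62
ee_pos: [0.4676, 0.1931, 0.0292]
tcp_rot: [[0.906, -0.424, 0.0], [-0.424, -0.906, 0.0], [0.0, -0.0, -1.0]]
contact_force: [1.0, -0.4, 1.3]
opening: 0.0553
grip_force: 12.0
```

Lens held (opening 55 mm, 12 N). Lift and carry over the cup.

```bash
python3 -m handwheel '.4 0 0 -.03 0; .4 0 0 -.07 0; .4 .03 .015 -.08 0; .4 .07 .036 -.08 0; .4 .11 .057 -.08 0' | head -2;  python3 -m handwheel '.4 .03 .016 0 0; .4 .0494 .0254 0 0; .4 .0494 .0254 0 0; .4 .0494 .0254 0 0'
python3 - <<'E'
from lens import *
snap('wrist','w3'); snap('scene','s3'); s=env.state(); print(s['ee_pos'],s['tcp_rot'].T@(np.array([.577,.051,.075])-s['ee_pos']), np.degrees(s['q']))
a=cv2.imread('pics/s3.png')[180:280,200:340]; b=cv2.imread('pics/w3.png')[120:390,140:420]
cv2.imwrite('pics/v3.png',np.hstack([cv2.resize(a,(378,270)),cv2.resize(b,(280,270))]))
E
```

```text
time: 4.25
ee_pos: [0.5433, 0.0939, 0.1091]
time: 4.75
ee_pos: [0.5762, 0.0513, 0.1087]
tcp_rot: [[0.906, -0.424, -0.001], [-0.424, -0.906, -0.0], [-0.001, 0.0, -1.0]]
contact_force: [-0.1, -0.1, -0.5]
opening: 0.0552
grip_force: 12.0
[0.57625389 0.05162256 0.10901383] [0.00095341 0.00024219 0.03401349] [ 2.11479507e+01  2.53048278e+01 -1.64314877e+01 -1.26674858e-02
 -4.82880093e+01  4.38491113e+01]
```

View pics/v3.png

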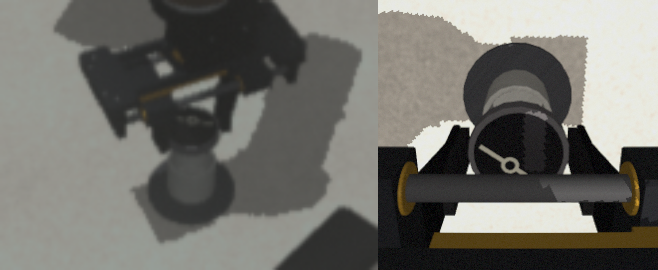

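The lens is held level between the fingers, above the cup (lens at about (280,260) in the wrist picture, cup foot just behind it). Lower it in steps.

```bash
python3 -m handwheel '.4 .001 0 .01 0; .4 .001 0 .02 0; .4 .001 0 .026 0; .4 .001 0 .03 0; .4 .001 0 .031 0' ;  python3 -m handwheel '.4 0 0 .0015 0; .4 0 0 .0025 0; .4 0 0 .0025 0'
```

```text
time: 5.48
ee_pos: [0.5776, 0.0504, 0.0777]
tcp_rot: [[0.906, -0.424, -0.001], [-0.424, -0.906, -0.0], [-0.0, 0.0, -1.0]]
contact_force: [-1.2, -0.1, 0.0]
opening: 0.0552
grip_force: 12.0
time: 5.85
ee_pos: [0.5778, 0.0504, 0.0756]
tcp_rot: [[0.906, -0.424, 0.0], [-0.424, -0.906, 0.0], [0.0, -0.0, -1.0]]
contact_force: [0.3, 0.4, -0.2]
opening: 0.0553
grip_force: 12.0
```

```bash
python3 -m handwheel '.4 0 0 .0006 0; .4 0 0 .0006 0; .4 0 0 .0006 0'|grep -E "pos|force"; python3 -m handwheel '.4 0 0 .0006 0; .4 0 0 .0006 0; .4 0 0 .0006 0'|grep -E "pos|force"
```

```text
ee_pos: [0.5778, 0.0504, 0.0752]
contact_force: [-0.4, -0.1, 1.2]
grip_force: 12.0
ee_pos: [0.5778, 0.0504, 0.0752]
contact_force: [-1.4, 0.3, 5.8]
grip_force: 12.0
```

Contact at TCP z 0.0752 as expected for a seated lens; release and lift.

```bash
python3 -m handwheel '.7 0 0 0 0; .75 0 0 0 0; .85 0 0 0 0; 1 0 0 0 0; 1 0 0 0 0'|grep -E "pos|force|open"; python3 -m handwheel '1 0 0 -.01 0; 1 0 0 -.05 0; 1 0 0 -.1 0; 1 0 0 -.13 0; 1 0 0 -.13 0'|head -2
python3 - <<'E'
from lens import *
snap('wrist','w4'); s=env.state(); print(s['ee_pos'])
a=disc('w4',z=.06,guess=(.577,.051)); print({k:v for k,v in a.items() if k!='c'})
im,d,c=load('w4'); C=cloud(c,d); q=C[np.hypot(C[...,0]-.577,C[...,1]-.051)<.03]; q=q[q[:,2]>.045]
A=np.c_[q[:,:2]-[.577,.051],np.ones(len(q))]; k=np.linalg.lstsq(A,q[:,2],rcond=None)[0]; print("top plane",k,len(q))
E
```

```text
ee_pos: [0.5777, 0.0504, 0.0743]
contact_force: [0.1, 0.1, 0.5]
opening: 0.0841
grip_force: 0.0
time: 7.85
ee_pos: [0.5793, 0.0508, 0.2083]
[0.57804699 0.05058482 0.2060227 ]
{'e': ((281.1253662109375, 199.04238891601562), (60.756866455078125, 69.13517761230469), 94.6420669555664), 'ctr': array([0.58096553, 0.04886138, 0.06      ]), 'dia': array([60.75686646, 69.13517761]), 'n': 91, 'mu': array([0.5748961 , 0.05960082]), 'mid': array([0.57182552, 0.05790367]), 'ax': np.float64(28.929998668232656), 'len': np.float64(0.038361594378422736), 'mpx': array([273.54945055, 209.14285714]), 'wd': ((580.152099609375, 49.23883819580078), (59.61321258544922, 65.20365142822266), 148.1996612548828)}
top plane [ 5.63986868 -2.55276224  0.10850438] 10203
```

View pics/w4.png

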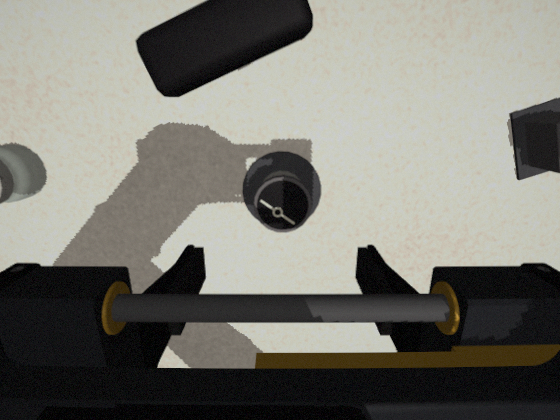

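Wrist view 4: lens sits on the cup at about (282,203), ring at (278,212), concentric with the foot; case (225,45) and stand at right (540,145) untouched. Take a second lens view on the way and go over the gauge.

```bash
python3 -m handwheel '1 -.02 .02 -.02 0; 1 -.03 .04 -.03 0; 1 -.03 .04 -.03 0; 1 -.03 .04 -.03 0'|head -2
cat > a.py <<'E'
from lens import *
snap('wrist','w5')
E
python3 a.py
python3 -m handwheel '1 .02 .045 -.02 0; 1 .04 .09 -.03 0; 1 .06 .14 -.03 0; 1 .077 .18 -.03 0; 1 .077 .225 -.03 0'|head -2; python3 -m handwheel '1 0 0 0 0; 1 0 0 0 0; 1 0 0 0 0'|head -2
python3 - <<'E'
from lens import *
snap('wrist','w6'); s=env.state(); print(s['ee_pos'],np.degrees(s['q']).round(1))
def lensdepth(n):
    im,d,c=load(n); C=cloud(c,d); m=(np.hypot(C[...,0]-.577,C[...,1]-.051)<.024)&(C[...,2]>.045)&(C[...,2]<.08); q=C[m]
    A=np.c_[q[:,:2]-[.577,.051],np.ones(len(q))]; k=np.linalg.lstsq(A,q[:,2],rcond=None)[0]; return k.round(4),len(q)
def ring(n,guess,z=.06,R=.02):
    im,d,c=load(n); g=cv2.cvtColor(im,cv2.COLOR_RGB2GRAY); v,u=np.mgrid[0:420,0:560]
    W=onplane(c,np.c_[u.ravel(),v.ravel()],z)[:,:2].reshape(420,560,2)
    near=np.hypot(*(W-np.array(guess)).transpose(2,0,1))<R
    w=(g>100)&near; k,l,st,ce=cv2.connectedComponentsWithStats(w.astype(np.uint8)); j=1+np.argmax(st[1:,4]); w=l==j
    p=np.argwhere(w)[:,::-1]; Q=W[w]; mu=Q.mean(0); s,V=np.linalg.eigh(np.cov(Q.T)); ax=V[:,1]; t=(Q-mu)@ax
    return c,p.mean(0),mu,mu+ax*(t.max()+t.min())/2,np.degrees(np.arctan2(ax[1],ax[0]))%180,t.max()-t.min(),st[j]
r=[ring(n,(.572,.058)) for n in('w4','w5')]
for n,a in zip(('w4','w5'),r): print(n,a[1:],lensdepth(n))
print(tri([(a[0],a[1]) for a in r]))
E
```

```text
time: 8.4
ee_pos: [0.5334, 0.027, 0.2334]
time: 9.07
ee_pos: [0.5086, -0.211, 0.2629]
time: 9.45
ee_pos: [0.5085, -0.2087, 0.264]
[ 0.50848506 -0.20861058  0.26410969] [ -5.4  14.   -8.7  -0.  -67.3  70.4]
w4 (array([274.7826087 , 210.02608696]), array([0.57359822, 0.0589127 ]), array([0.57154368, 0.0577783 ]), np.float64(28.90497835589693), np.float64(0.038976084073419834), array([260, 199,  34,  25, 115], dtype=int32)) (array([-0.0026,  0.0012,  0.0603]), 1932)
w5 (array([236.3625, 173.6375]), array([0.56999837, 0.05698024]), array([0.57126458, 0.05769052]), np.float64(29.290574570659373), np.float64(0.038020217853059965), array([219, 162,  33,  24,  80], dtype=int32)) (array([-0.0067,  0.002 ,  0.0603]), 1824)
[0.56677855 0.06258212 0.03534262]
```

View pics/w6.png

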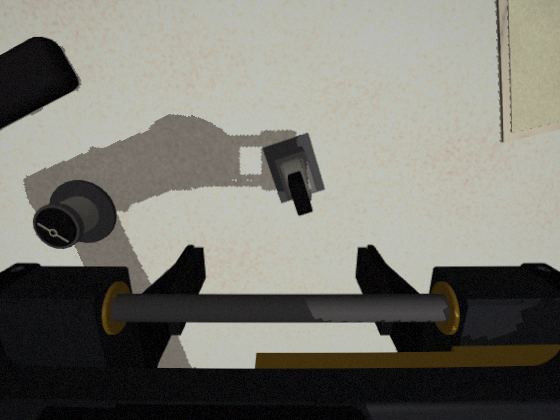

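Wrist view 6: gauge handle top around (300,195), slightly tilted against the tool x axis, stand plate about (294,167). Lens (55,226) sits level (top at 0.0603, slope < 0.7 %). Measure the handle's top face.

```bash
cat > handle.py <<'E'
from h import *
def handle(n,zt=.14):
    im,d,c=load(n); C=cloud(c,d); g=cv2.cvtColor(im,cv2.COLOR_RGB2GRAY)
    base=(np.hypot(C[...,0]-.511,C[...,1]+.226)<.06)
    top=np.percentile(C[base][:,2],99.5); m=(base&(C[...,2]>top-.006)).astype(np.uint8)
    k,l,st,ce=cv2.connectedComponentsWithStats(m); j=1+np.argmax(st[1:,4]); p=np.argwhere(l==j)[:,::-1].astype(np.float32)
    z=np.median(C[l==j][:,2]); Q=onplane(c,p,z)[:,:2]; r=cv2.minAreaRect((Q*1000).astype(np.float32))
    a=r[2] if r[1][0]>r[1][1] else r[2]+90
    return dict(c=c,px=cv2.minAreaRect(p)[0],z=z,ctr=np.array(r[0])/1000,size=r[1],ang=a,g=np.median(g[l==j]))
E
python3 -c "
from handle import *
a=handle('w6');a.pop('c');print(a)"
python3 -m handwheel '1 -.01 .02 0 -8; 1 -.03 .03 0 -16; 1 -.03 .03 0 -16; 1 -.03 .03 0 -16'|head -3
python3 - <<'E'
from handle import *
snap('wrist','w7'); a=handle('w6'); b=handle('w7'); print(tri([(a['c'],a['px']),(b['c'],b['px'])])); b.pop('c'); print(b)
s=env.state(); print(s['ee_pos'],s['tcp_rot'].round(3)[:2])
E
```

```text
{'px': (310.4999694824219, 403.5), 'z': np.float64(0.35129301242148175), 'ctr': array([ 0.52746832, -0.22630074]), 'size': (109.28105926513672, 9.262086868286133), 'ang': 64.74351501464844, 'g': np.float64(12.0)}
time: 10.0
ee_pos: [0.4689, -0.2235, 0.2646]
tcp_rot: [[0.987, -0.158, 0.001], [-0.158, -0.987, -0.0], [0.001, 0.0, -1.0]]
[ 0.55767632 -0.24254763  0.38337751]
{'px': (490.5, 37.0), 'z': np.float64(0.4017476682673681), 'ctr': array([ 0.55197302, -0.23777121]), 'size': (0.0, 0.0), 'ang': 90.0, 'g': np.float64(179.0)}
[ 0.46890654 -0.22359689  0.26449766] [[ 0.987 -0.158  0.001]
 [-0.158 -0.987 -0.   ]]
```

Gripper points got in; cap the height at 0.16.

```bash
sed -i 's/<.06)$/<.06)\&(C[...,2]<.16)\&(C[...,2]>.1)/' handle.py
python3 - <<'E'
from handle import *
a=handle('w6'); b=handle('w7'); print(tri([(a['c'],a['px']),(b['c'],b['px'])])); a.pop('c'); b.pop('c'); print(a);print(b)
im=cv2.imread('pics/w7.png'); x,y=map(int,b['px']); cv2.imwrite('pics/c7.png',cv2.resize(im[max(0,y-70):y+70,x-70:x+70],None,fx=4,fy=4,interpolation=0)); print(x,y)
E
```

```text
[ 0.50877821 -0.22945185  0.13732868]
{'px': (300.7000427246094, 197.60000610351562), 'z': np.float64(0.13989181199285478), 'ctr': array([ 0.50924054, -0.2295289 ]), 'size': (13.683724403381348, 30.474895477294922), 'ang': 173.39363861083984, 'g': np.float64(11.0)}
{'px': (278.5538330078125, 161.5234832763672), 'z': np.float64(0.13985504382706465), 'ctr': array([ 0.50896399, -0.22945891]), 'size': (13.883857727050781, 29.773086547851562), 'ang': 173.38482666015625, 'g': np.float64(23.0)}
278 161
```

View pics/c7.png

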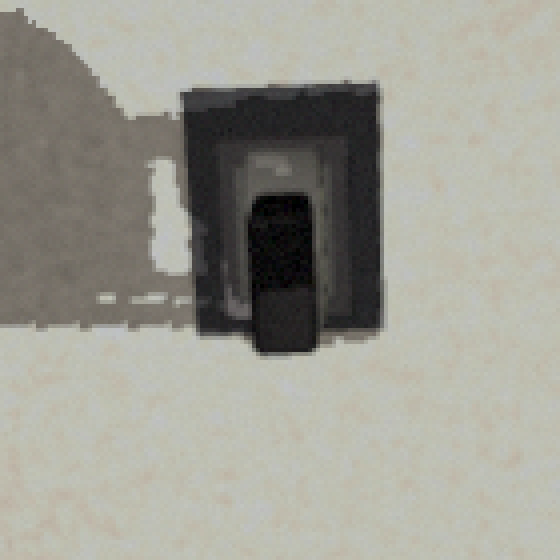

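The crop shows the handle top (black, about (262..318,200..350) in crop pixels) over the stand. Both views give the top centre (0.509,-0.2295), z 0.140 (expected 0.140), 30x14 mm, axis at -6.6°. Approach.

```bash
python3 -m handwheel '1 .02 0 .02 -2.5; 1 .0405 -.0005 .05 -2.5; 1 .0405 -.0005 .09 -2.5; 1 .0405 -.0005 .09 -2.5; 1 .0405 -.0005 .09 -2.5'|head -3
python3 - <<'E'
from handle import *
s=env.state(); R=s['tcp_rot']; print((R.T@(np.array([.509,-.2295,.130])-s['ee_pos'])).round(4),np.degrees(np.arctan2(R[1,0],R[0,0])))
E
```

```text
time: 10.68
ee_pos: [0.5094, -0.2301, 0.1757]
tcp_rot: [[0.993, -0.114, 0.002], [-0.114, -0.993, -0.001], [0.002, 0.001, -1.0]]
[-0.0005 -0.0006  0.0457] -6.551331402586124
```

```bash
python3 -m handwheel '1 -.0005 -.0005 .015 0; 1 -.0005 -.0005 .03 0; 1 -.0005 -.0005 .042 0; 1 -.0005 -.0005 .0455 0; .5 -.0005 -.0005 .0455 0' 25|grep -E "pos|force"; python3 -m handwheel '.2 0 0 0 0; .05 0 0 0 0; .05 0 0 0 0; .05 0 0 0 0; .05 0 0 0 0' 25
```

```text
ee_pos: [0.5077, -0.2294, 0.1285]
contact_force: [0.9, 0.3, 0.2]
grip_force: 0.0
time: 11.92
ee_pos: [0.5077, -0.2293, 0.1289]
tcp_rot: [[0.993, -0.115, 0.0], [-0.115, -0.993, -0.0], [0.0, 0.0, -1.0]]
contact_force: [-0.1, -0.0, -0.1]
opening: 0.0349
grip_force: 0.0
```

```bash
python3 -m handwheel '.05 0 0 0 0; .05 0 0 0 0; .05 0 0 0 0; .05 0 0 0 0; .05 0 0 0 0' 25|grep -vE "rot"; python3 -m handwheel '.05 0 0 0 0; .05 0 0 0 0' |grep -vE "rot"
```

```text
time: 12.55
ee_pos: [0.5077, -0.2293, 0.1288]
contact_force: [0.6, -1.1, -0.9]
opening: 0.0138
grip_force: 25.0
time: 12.8
ee_pos: [0.5076, -0.2293, 0.1288]
contact_force: [0.2, 0.3, -1.0]
opening: 0.0142
grip_force: 25.0
```

Gripped (14 mm, 25 N). Lift straight up, then carry and turn.

```bash
python3 -m handwheel '.05 0 0 -.02 0; .05 0 0 -.05 0; .05 0 0 -.08 0; .05 0 0 -.095 0; .05 0 0 -.095 0' 30|grep -vE "rot"; python3 -m handwheel '.05 .006 -.05 0 -5; .05 .012 -.1 0 -12; .05 .018 -.15 0 -20; .05 .024 -.2 0 -28; .05 .029 -.25 0 -35'|head -3; python3 -m handwheel '.05 .02 -.028 0 -.6; .05 .024 -.034 0 -.6; .05 .024 -.034 0 -.6; .05 .024 -.034 0 -.6'
python3 - <<'E'
from handle import *
s=env.state(); R=s['tcp_rot']; print((R.T@(np.array([.5703,.0571,.1888])-s['ee_pos'])).round(4),np.degrees(np.arctan2(R[1,0],R[0,0])),np.degrees(s['q']).round(1))
E
```

```text
time: 13.42
ee_pos: [0.5079, -0.2293, 0.2244]
contact_force: [0.4, 0.3, -2.7]
opening: 0.014
grip_force: 30.0
time: 14.05
ee_pos: [0.5645, 0.0172, 0.2219]
tcp_rot: [[0.878, 0.479, -0.003], [0.479, -0.878, -0.001], [-0.003, -0.001, -1.0]]
time: 14.55
ee_pos: [0.5697, 0.0559, 0.2233]
tcp_rot: [[0.875, 0.484, -0.001], [0.484, -0.875, -0.0], [-0.001, -0.0, -1.0]]
contact_force: [0.2, 0.5, -0.9]
opening: 0.0137
grip_force: 30.0
[ 0.0012 -0.0007  0.0345] 28.940267178588865 [ 21.8  18.   -9.2  -0.  -62.9  97.1]
```

```bash
python3 -m handwheel '.05 .001 -.0007 .015 0; .05 .001 -.0007 .028 0; .05 .001 -.0007 .03 0; .05 .001 -.0007 .03 0; .05 .001 -.0007 .03 0'|head -2
python3 - <<'E'
from handle import *
snap('wrist','w8'); snap('scene','s8'); snap('top','t8'); s=env.state(); R=s['tcp_rot']; print((R.T@(np.array([.5703,.0571,.1828])-s['ee_pos'])).round(4))
a=cv2.imread('pics/s8.png')[190:270,230:310]; b=cv2.imread('pics/w8.png')[160:420,150:410]
cv2.imwrite('pics/v8.png',np.hstack([cv2.resize(a,(400,400)),cv2.resize(b,(400,400))]))
E
```

```text
time: 15.18
ee_pos: [0.571, 0.0582, 0.1943]
[-0.001   0.0007  0.0115]
```

View pics/v8.png

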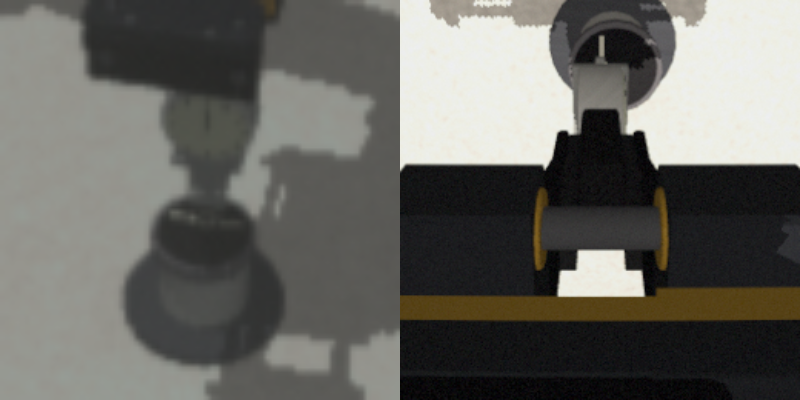

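The combined picture (left: scene, right: wrist) shows the gauge hanging upright just above the lens; the line's free end (wrist crop x≈602) lies in the gauge's mid-plane (shoulder 573–627). Check numerically in the tool frame.

```bash
cat > chk.py <<'E'
from h import *
import sys
n=sys.argv[1]; im,d,c=load(n); s=env.state(); R=s['tcp_rot']; p=s['ee_pos']
C=(cloud(c,d)-p)@R; g=cv2.cvtColor(im,cv2.COLOR_RGB2GRAY)
zf=.1228  # gauge z of TCP
gz=zf-C[...,2]; near=(abs(C[...,0])<.04)&(abs(C[...,1])<.03)
for lo,hi in((.003,.012),(.018,.036),(.04,.05),(.05,.06),(.06,.075),(.095,.11)):
    m=near&(gz>lo)&(gz<hi); q=C[m]*1000
    if len(q)>10: print(lo,hi,len(q),"x max",np.percentile(q[:,0],[50,98]).round(1),"y",np.percentile(q[:,1],[2,50,98]).round(1))
v,u=np.mgrid[0:420,0:560]; W=onplane(c,np.c_[u.ravel(),v.ravel()],.0603).reshape(420,560,3); T=(W-p)@R
gate=(T[...,0]>.004)&(T[...,0]<.027)&(abs(T[...,1])<.006)&(abs(gz+ (p[2]-.0603)-zf)<.012)
for thr in(100,120,140):
    w=gate&(g>thr); t=T[w][:,:2]*1000
    if len(t)>5:
        k=np.polyfit(t[:,0],t[:,1],1); print(thr,len(t),"line x",t[:,0].min().round(1),t[:,0].max().round(1),"y mean",t[:,1].mean().round(2),"slope deg",np.degrees(np.arctan(k[0])).round(1))
print("lens spot from earlier, tool mm",((np.array([.5714,.0577,.0603])-p)@R*1000).round(1))
K=(W-p)@R
E
python3 chk.py w8
python3 - <<'E'
from h import *
im=load('w8')[0]; g=cv2.cvtColor(im,cv2.COLOR_RGB2GRAY); print(g[172:206:2,270:296])
E
```

```text
0.003 0.012 24 x max [ 9.4 10.8] y [-2.3 -0.2  1.9]
0.04 0.05 266 x max [ 9.4 18.7] y [-12.6 -10.5  13.3]
0.06 0.075 223 x max [23.8 24.6] y [-8.   0.3  9.9]
0.095 0.11 565 x max [11. 16.] y [-14.5   0.4  15.8]
100 42 line x 4.3 19.9 y mean 1.14 slope deg -2.1
120 37 line x 8.0 19.0 y mean 1.07 slope deg 1.1
140 24 line x 9.0 19.0 y mean 0.68 slope deg -0.0
lens spot from earlier, tool mm [1.00e-01 7.00e-01 1.34e+02]
[[ 50  53  54  67  83  86  87  88  90  89  88  89  88  83  82  80  76  72
   73  68  68  70  73  77  79  83]
 [ 53  63  77  82  87  89  87  81  78  60  61  54  45  53  52  56  56  55
   62  61  62  64  63  59  57  52]
 [ 74  84  85  82  77  68  56  51  58  64  70  69  69  74  71  72  72  72
   70  73  69  68  70  71  73  71]
 [ 78  66  56  52  55  64  70  70  71  68  72  72  66  62  57  56  52  50
   45  44  43  43  49  52  57  57]
 [ 55  57  66  70  70  70  72  67  56  45  28  23  21  22  22  19  19  17
    9  22  18  15  15  19  23  16]
 [ 69  75  72  66  61  47  32  20  20  25  35  37  29  24  18   9  20  23
   16  15  11   9  20  19  15  19]
 [ 70  67  54  31  20  19
[... 474 characters left out ...]
12  19  24
   15  18  18  19  17  14  23  17]
 [ 15  10  21  24  19  19  17  23  14  95 149 148 120  21  17  25  17  12
   12  20  18  11  22  17  14  20]
 [ 17  20  15  17  19  20  24  37  44  85 129 128 103  20  18  15  17  16
   13  14  21  15  19  15  15  17]
 [ 21  20  23  13  22  12  37  76  97  99  96  95  83  46  12   9  17  19
   19  11  17  18  14  22  21  17]
 [ 30  24  25  31  25  28  50  84 102 101  97 103  99 102  79  22  19  21
   26  28  21  26  22  24  26  27]
 [ 79  73  76  73  78  72  76  74  76  73  73  72  75  72  73  73  75  75
   77  79  73  76  74  75  77  75]
 [ 90  92  95  90  96  91  89  90  91  94  92  89  91  91  89  88  87  88
   90  90  87  89  88  91 104  98]]
```

```bash
python3 - <<'E'
from h import *
im,d,c=load('w8'); g=cv2.cvtColor(im,cv2.COLOR_RGB2GRAY); np.set_printoptions(linewidth=200); print(g[193:204,272:290])
s=env.state(); R=s['tcp_rot']; p=s['ee_pos']; f=lambda px,z:((onplane(c,px,z)-p)@R*1000).round(2)
print(f([[280.6,183.3],[280.6,192]],.0603)); print("foot px at foot top", f([[276.5,199],[284.5,200]],p[2]-.1228+.004))
# shoulder front edge: rows where g jumps, per column
for u in range(262,306,4):
    col=g[185:215,u].astype(int); print(u,185+np.argmax(np.diff(col)),end='; ')
# dial / shoulder yaw from depth, mm
C=(cloud(c,d)-p)@R*1000; gz=122.8-C[...,2]
m=(abs(C[...,0])<30)&(abs(C[...,1])<20)&(gz>40)&(gz<50); q=C[m]; e=q[q[:,0]>15]; print(len(e), np.polyfit(e[:,1],e[:,0],1) if len(e)>5 else '')
m=(abs(C[...,0])<30)&(abs(C[...,1])<11)&(gz>60)&(gz<75); e=C[m]; print(len(e),np.polyfit(e[:,1],e[:,0],1),e[:,1].min(),e[:,1].max())
E
```

```text
[[ 16  20  18  13  18  18  17  94 148 151 122  24  17  19  12  16  16  17]
 [ 21  24  19  19  17  23  14  95 149 148 120  21  17  25  17  12  12  20]
 [ 12  20  11  20  21  20  19  94 147 149 123  23   5  16  16  13  20  15]
 [ 15  17  19  20  24  37  44  85 129 128 103  20  18  15  17  16  13  14]
 [ 18  12  12  17  30  59  77  83  88  89  79  39  17  16  10  11  20  15]
 [ 23  13  22  12  37  76  97  99  96  95  83  46  12   9  17  19  19  11]
 [ 12   3   5  21  41  80 106 102 101 104  91  61  28  20  19  17  17  13]
 [ 25  31  25  28  50  84 102 101  97 103  99 102  79  22  19  21  26  28]
 [ 54  55  53  55  61  82  85  87  85  87  91 103  94  58  60  57  58  60]
 [ 76  73  78  72  76  74  76  73  73  72  75  72  73  73  75  75  77  79]
 [ 83  85  81  83  83  81  85  83  83  81  79  82  82  79  78  82  82  82]]
[[ 19.64   0.76 133.99]
 [ 11.72   0.77 133.98]]
foot px at foot top [[  9.65  -2.7  118.81]
 [  8.78   4.06 118.81]]
262 202; 266 200; 270 201; 274 200; 278 196; 282 203; 286 200; 290 200; 294 200; 298 202; 302 203; 83 [-2.83032591e-03  1.77527399e+01]
223 [-0.03969989 23.63532747] -8.560105589785666 10.619645259320224
```

Foot centre in tool frame ≈ (+1.0, 0.05) mm, ring ≈ (-0.2, 0.77) mm; line is parallel to the tool x within a degree. Correct by (-1.2, +0.7) mm and descend to just above contact.

```bash
python3 -m handwheel '.05 -.0012 .0007 .003 0; .05 -.0012 .0007 .006 0; .05 -.0012 .0007 .0085 0; .05 -.0012 .0007 .0085 0; .05 -.0012 .0007 .0085 0'|grep -E "pos|rot|force"
python3 - <<'E'
from h import *
F=[]
for i in range(6):
    snap('wrist','w9'); F.append(env.state()['contact_force'])
s=env.state(); print(s['ee_pos'],np.mean(F,0),np.std(F,0))
E
python3 chk.py w9; python3 - <<'E'
from h import *
im,d,c=load('w9'); g=cv2.cvtColor(im,cv2.COLOR_RGB2GRAY); np.set_printoptions(linewidth=200); print(g[184:212,270:292])
E
```

```text
ee_pos: [0.57, 0.0569, 0.1854]
tcp_rot: [[0.874, 0.485, 0.0], [0.485, -0.874, -0.0], [0.0, 0.0, -1.0]]
contact_force: [0.4, -0.2, -1.6]
grip_force: 30.0
[0.5699586  0.05695323 0.18543694] [-0.03329859  0.20986827 -1.39150401] [0.25772515 0.28635143 0.52883001]
0.003 0.012 22 x max [ 9.  10.6] y [-2.4  0.2  1.9]
0.04 0.05 268 x max [ 9.5 18.6] y [-12.7 -10.6  13.1]
0.06 0.075 223 x max [23.6 24.4] y [-8.1  0.2  9.7]
0.095 0.11 555 x max [10.9 15.8] y [-14.6   0.3  15.7]
100 45 line x 6.8 21.0 y mean 0.06 slope deg 2.3
120 30 line x 10.4 21.0 y mean 0.3 slope deg -2.9
140 11 line x 11.3 20.1 y mean 0.15 slope deg -0.0
lens spot from earlier, tool mm [  1.6   0.  125.1]
[[ 72  66  47  34  14  20  18  10  67 111 132 112  44  17  20  17  17  11  14  20  12  14]
 [ 63  46  19  19  19  18  22  18  74 129 150 124  39  16  26  14  19  16  17  15  26  22]
 [ 36   6  21  11  19  12  12  18  75 128 147 125  38  21  21  21  19  24  20  20  18  10]
 [ 19  19  22  16  19  19  16  21  70 129 149 129  46  17  21  15  17  18  24  19  20  20]
 [ 19   4  20  16  18  16  16  19  71 126 150 123  45  20  1
[... 1424 characters left out ...]
2  91  91  92  89  92  93  89  90  89  88  88  88  85  87  90]
 [ 95  94  94  97  96  97  93  93  95  91  95  91  93  93  90  88  93  92  95  90  92  93]
 [ 98 100  97  96  99  99  96  99  98  98  99  94  96  96  96  95  94  94  94  97  98  97]
 [102 103  99 102 101  99 104 100 101 100  99 101  98  98  98  98  97  94 101  95  98  97]
 [104 101 103 107 107 102 102 102 104 101 103 100 103  99 100 102 101 100 100 102 100 103]
 [106 105 106 108 106 106 105 108 108 104 105 103 103 103 102 107 105 103 106 107 103 102]
 [112 111 108 109 106 110 109 109 106 107 106 103 104 104 106 108 109 112 108 106 106 106]
 [111 112 109 109 111 111 110 108 113 111 105 108 111 106 109 110 111 107 110 107 108 105]]
```

Aligned to about 0.5 mm both ways. Press in steps (baseline fz ≈ -1.4 N).

```bash
cat > f.py <<'E'
from h import *
F=[];P=[]
for i in range(6):
    imaging.capture('wrist'); s=env.state(); F.append(s['contact_force']);P.append(s['ee_pos'])
print(s['time'],np.mean(P,0).round(5),np.mean(F,0).round(2))
E
python3 -m handwheel '.05 0 0 .001 0; .05 0 0 .002 0; .05 0 0 .003 0; .05 0 0 .003 0; .05 0 0 .003 0' >/dev/null; python3 f.py
python3 -m handwheel '.05 0 0 .0005 0; .05 0 0 .001 0; .05 0 0 .0015 0; .05 0 0 .0015 0; .05 0 0 .0015 0' >/dev/null; python3 f.py
```

```text
17.175 [0.56995 0.05692 0.18247] [-0.33  0.27  0.01]
18.1 [0.56997 0.05693 0.18091] [-0.39 -0.02  1.46]
```

```bash
python3 -m handwheel '.05 0 0 .0005 0; .05 0 0 .001 0; .05 0 0 .0016 0; .05 0 0 .0016 0; .05 0 0 .0016 0' >/dev/null; python3 f.py; python3 f.py; python3 -c "
from lens import *
snap('wrist','w10')"; python3 chk.py w10; python3 - <<'E'
from h import *
im,d,c=load('w10'); g=cv2.cvtColor(im,cv2.COLOR_RGB2GRAY); np.set_printoptions(linewidth=200); print(g[183:204,270:292])
C=cloud(c,d)
for n in('w9','w10'):
    im,d,c=load(n);C=cloud(c,d); m=(np.hypot(C[...,0]-.576,C[...,1]-.0515)<.027)&(C[...,2]>.052)&(C[...,2]<.0615); q=C[m]; A=np.c_[q[:,:2]-[.576,.0515],np.ones(len(q))]; print(n,np.linalg.lstsq(A,q[:,2],rcond=None)[0].round(4),len(q))
E
```

```text
19.025 [0.56997 0.05693 0.17932] [-0.59  0.13  2.22]
19.325 [0.56996 0.05694 0.17928] [-0.45  0.19  1.93]
0.003 0.012 1466 x max [11.3 26.8] y [-17.   15.2  29.2]
0.04 0.05 271 x max [ 9.4 18.4] y [-12.7 -10.6  13.2]
0.06 0.075 217 x max [23.6 24.4] y [-8.3  0.2  9.6]
0.095 0.11 553 x max [13.5 15.9] y [-14.5   0.8  15.6]
100 41 line x 8.6 21.6 y mean 0.1 slope deg 1.8
120 34 line x 11.2 20.8 y mean 0.16 slope deg -0.0
140 12 line x 11.2 20.8 y mean 0.16 slope deg -0.0
lens spot from earlier, tool mm [  1.6   0.  119. ]
[[ 70  71  70  70  69  61  51  28  17  19  17  18  17  21  22  16  21  18  14  17  15  18]
 [ 69  69  70  67  53  35  30  17  24  18  11   5  15  19  20  14  14  21  10  21  21  16]
 [ 72  63  57  51  36  19  18  14  48  93 105  88  34  17  18  20  13   9  16  18  22  14]
 [ 64  54  32  16  18  20  19  19  74 128 150 128  42  13  18  19  17  11  19  17  17  18]
 [ 54  33   9  22  16  19  23  25  70 127 150 123  41  20  16  17  12  14  17  21   9  14]
 [ 28  21  22  13  21  15  19  20  68 128 149 126  43  23  18  25  14  18  23  20  17  25]
 [ 12  24  25  10  15  14  1
[... 706 characters left out ...]
 21  17  21  13  15  23  30  71 120 143 118  53  17  16  15  13  14  16  14  15  19]
 [ 20  21  15  17  18  16  27  47  75  97 108 100  66  32  22  19  15  17  18  17  21  21]
 [ 13  15  22  10  16  15  35  65  92  98  92  90  78  47  23  24  15  21  21  13  16  19]
 [ 24  23  28  27  22  26  47  82 101 102 103  98  88  49  26  30  28  25  24  21  24  24]
 [ 57  53  55  51  54  57  68  79  86  85  85  85  76  55  53  54  55  56  59  56  57  56]
 [ 70  71  74  75  73  72  74  74  73  75  71  73  72  72  74  73  73  76  72  76  77  76]
 [ 83  83  84  81  79  82  83  83  83  82  79  79  80  80  81  79  80  79  81  80  81  81]]
w9 [-0.0164 -0.014   0.06  ] 1808
w10 [-0.0171 -0.0126  0.0601] 1852
```

Pressed: net 3.5 N and 3.8 mm by geometry, both halfway. The visible line piece ahead of the foot is 11.2 mm instead of 10, so the foot is about 1 mm short along the line; lift off, shift +1 mm and press again.

```bash
python3 -m handwheel '.05 0 0 -.003 0; .05 0 0 -.0065 0; .05 .001 .0001 -.0065 0; .05 .001 .0001 -.0065 0; .05 .001 .0001 -.0065 0' >/dev/null; python3 f.py
python3 -m handwheel '.05 0 0 .002 0; .05 0 0 .0035 0; .05 0 0 .0045 0; .05 0 0 .0055 0; .05 0 0 .0065 0' >/dev/null;python3 -m handwheel '.05 0 0 0 0; .05 0 0 0 0; .05 0 0 0 0'; python3 f.py; python3 -c "
from h import *
snap('wrist','w11')"; python3 chk.py w11|tail -4; python3 - <<'E'
from h import *
im,d,c=load('w11'); g=cv2.cvtColor(im,cv2.COLOR_RGB2GRAY); np.set_printoptions(linewidth=200); print(g[183:203,274:286])
s=env.state(); R=s['tcp_rot']; p=s['ee_pos']; print(((onplane(c,[[280,184.5],[280,190],[280,197.5]],.0603)-p)@R*1000).round(2))
E
```

```text
20.3 [0.57078 0.05732 0.18562] [ 0.01  0.54 -1.33]
time: 21.3
ee_pos: [0.5709, 0.0573, 0.1794]
tcp_rot: [[0.874, 0.485, 0.0], [0.485, -0.874, 0.0], [0.0, 0.0, -1.0]]
contact_force: [-0.1, 0.6, 1.9]
opening: 0.0138
grip_force: 30.0
21.6 [0.5709  0.05733 0.17932] [-1.3   0.53  2.19]
100 36 line x 8.6 19.9 y mean 0.09 slope deg 2.6
120 30 line x 11.3 19.9 y mean 0.13 slope deg 1.1
140 9 line x 12.1 19.1 y mean 0.16 slope deg -0.0
lens spot from earlier, tool mm [ 6.00e-01 -1.00e-01  1.19e+02]
[[ 72  72  66  57  57  48  37  24  17  21  24  17]
 [ 69  68  56  34  30  22  15  16  19  22  16  19]
 [ 54  46  32  18  20  17  18  14  17  16  21  21]
 [ 32  14  12  22  39  66  81  73  31   9  18  20]
 [ 20  19  20  24  64 113 135 112  45  21  14  20]
 [ 16  25  22  20  72 127 149 126  41  24  21  18]
 [ 16  21  21  18  73 129 148 124  40  11  11  16]
 [ 20  13  16  15  70 127 147 125  43  18  16  18]
 [ 14  20  24  18  72 127 148 126  42  23  17  17]
 [ 15  11  19  20  69 131 149 126  45  14  23  22]
 [ 24  20  22  23  71 131 150 123  41  19  21  10]
 [ 16  19  17  19  74 128 148 126  42  13  23  19]
 [ 20  19  18  15  74 131 149 126  41  18  14  24]
 [ 11  19  17  27  70 128 148 125  37  21  19  18]
 [ 16  18  25  24  70 122 140 119  49  15  14  25]
 [ 21  18  33  49  66  98 106  98  54  27  18  17]
 [ 26  15  47  75  93  88  90  86  76  30  17  15]
 [ 29  25  49  88 102 101  99  99  84  40  22  26]
 [ 56  56  63  80  87  86  85  86  77  58  58  56]
 [ 72  74  76  74  76  73  72  73  73  74  76  71]]
[[ 22.08   0.16 118.99]
 [ 17.35   0.16 118.99]
 [ 10.81   0.16 118.99]]
```

Visible line is now 10 mm, the net force 3.5 N (halfway), the foot on the ring and steady. Hand in.

```bash
python3 -c "
from workcell import ticket
print(ticket.sign_off())"
```

```text
the job is handed in; nothing more can be done
None
```

The lens carrier is seated level on the cup and released. The gauge is held upright on the ring mark along the line, pressed about halfway (about 3.5 N, 3.8 mm), and the job is handed in with no verdict shown.

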